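Shut the open drawer, then open the marked one

ROBOT

A 6-joint arm with a two-finger parallel gripper is mounted at the origin on the work surface. World frame = base frame: x ahead of the robot, y to its left, z up, the work surface at z = 0. Lengths are in mm, angles in rad, forces in N, time in s.
With the tool pointing down it reaches from about 400 to 925 mm from the base axis. Payload 12.5 kg.
Tool frame: the origin (TCP) lies midway between the tips of the shut fingers; the grasp point (between the pads) lies 19 mm behind it; z points along the fingers, y is the line along which they close (so a half turn about z gives the same grasp; the last joint's range is limited). The gripper opens to 95 mm and grips with 3 to 60 N. Pads are 20 mm wide; open, the fingers measure 119 mm over their backs; the gripper's body (75 mm by 180 mm) begins 59 mm behind the grasp point.
Start: joints at [1.022, 0.491, 1.559, -0, 1.092, -0.106], TCP at [267.781, 564.748, 214.661] pointing down, gripper open.
Joint ranges: [-3.1, 3.1], [-0.84, 2.19], [0.05, 2.79], [-1.13, 4.28], [0.06, 2.93], [-2.69, 2.69]. Speed limits (rad/s): [2.22, 2.22, 2.79, 3.14, 3.14, 3.14].

INTERFACE

Orientations are given as [roll, pitch, yaw] about the fixed x, y, z axes, in that order (R = Rz(yaw) Ry(pitch) Rx(roll)).
In Python, from cell import state, viewer, env, models gives the robot as it stands. The module is installed in compiled form; this text tells all that it offers.
- The arm moves only by the tool arm_command, never from a script. Its argument "rows" is a list of rows, each a list of 2 entries, a list of its own where there are three numbers: the shift along the tool's x, y, z normalised to -1 to 1, where 1 is 0.25 m, then the turn about the tool's z normalised to -1 to 1, where 1 is pi rad. A call has exactly 5 rows; each row shifts and turns the commanded pose from where the row before left it, along the tool's axes as they then stand; what a row does not reach is not made up. A row lasts 1/10 s, in which the tool goes at most 50 mm and 8.59 degrees, less where a joint would pass 70% of its speed; a pose out of reach is approached as far as the arm can. A call with a number of a shift or a turn outside -1 to 1 is refused whole. A call with a gripper value outside its range is refused whole. "claw" is the opening, from 0 (shut) to 1 (fully open), set as the call begins (left out, the last holds). The fingers move at their own pace and stop on an object; the grip force is fixed at half the most. Time passes only in rows, so rows that do not move let the fingers close, or fill a call up. It gives the time, the measured TCP pose, the force, the opening and the grip force at its end, in the units of the state.
- state(): the state, without advancing time (a new reading comes with each control period).
- viewer.read_camera(name): name is "side" or "top" or "wrist"; returns (picture, depth): 384x512x3 uint8, red, green, blue; 384x512 float32, mm along the optical axis (not along the pixel's ray), 0 where there is no reading.
- viewer.get_calibration(name): a dict with "camera_matrix" (3x3 intrinsics, pixels), "world_to_cam" (4x4, takes a point from world to camera coordinates). Camera axes: x right, y up, looking along -z (the intrinsics and any distortion apply to the point x, -y, -z); pixel columns grow to the right and rows downward; lengths in mm; the calibration is good to about 2 mm. A picture is of the moment at which its call begins: read the wrist's pose just before it. get_calibration takes no time and is no camera call; for the wrist camera it gives the pose at the moment of the call.
- env.job_done(): hands the job in; it is judged then, once.
Trained networks look in the newest picture that a camera, given by its name, has taken for a name from the list of things; names that differ only in an ending like _2 or _b are one class to them, and where a whole thing is asked for, a point or a joint stands for the part that bears it (a point fixed in the world has none). Each returns a list of dicts, best first, with "confidence" (0 to 1); they miss things now and then, are a little off and sometimes report something else, mostly with a low value. They report only what shows in the picture. A call takes as long as a camera call.
- models.search_frame(camera, label): "position" ([x, y, z] in mm, in world coordinates, good to about 4 mm: the middle of the surface that is visible of it).
- models.mark_of(camera, label): "position" ([x, y, z] in mm, in world coordinates, good to about 4 mm: a listed point, or the origin of a listed thing).
The state is a dict: "t": time; "joints": joint angles; "qvel": joint speeds; "tau": joint torques, N m; "eef_pos": TCP position; "tcp_rot": TCP orientation; "ft_force": force on the tool from outside, world axes, zero at the start; "moment": the same for the moment, N m; "opening": opening from 0.0 (shut) to 1.0 (fully open); "grip_force": force on a finger pad.
Only numpy, scipy, OpenCV 4.12 (cv2) and the standard library are available. Lean on these libraries where they do the work, as an engineer would, in place of code of your own. Each camera call takes 0.05 s, during which the arm holds its last target. There are 200 camera calls.

TASK

The parts chest under the lamp bar lets only one drawer out at a time. Gently push the drawer that stands open fully home, without slamming it, then pull out the drawer that has the orange tile above it on top of the chest by at least 100 mm and let go of it. Keep the third drawer shut and leave everything else on the bench where it is.

Things in the scene. Friction and masses are not known exactly. Their poses are not given: they have to be found in the camera images.
- chest: fixed bench-top parts chest, 220 mm deep (x), 405 wide (y), 185 high; three drawers side by side, centres at y = -125, 0, 125 mm, fronts facing -x, drawer faces at x = -12 mm; origin at the middle of the front edge of its underside, x to its back, z up. Interlock: while one drawer is more than about 8 mm out, the two others are locked (they give 2 mm and stop)
- lamp_edge (a point): middle of the front lower edge of the fixed aluminium lamp bar, 472 mm wide (y), 50 deep, 24 tall, on posts at its ends. It is 5 mm behind and 115 mm above the handle centres of shut drawers: come in with the hand leaning back towards -x by about 25 to 40 degrees, fingers pointing forward and down
- bay_a: the place of the drawer that stands open at the start: point on the table under the chest's front edge (x = 0 of the chest), in the middle of the drawer's width; the handle's centre is 47 mm in front of it plus the drawer's travel, 132 mm up; axes as the chest's. Left, middle or right place, drawn at the start
- bay_b: same point of the place of drawer_b, shut at the start
- bay_c: same point of the place of drawer_c, shut at the start
- drawer_a (a joint): travel in m along the chest's -x (towards the robot): 0 shut, 0.14 fully out. Friction 1.5 N plus 15 N per m/s; a spring catch takes about 8 N (friction included) to pass between 18 and 8 mm when shutting (below 8 mm it snaps home by itself, above it pushes back out), and likewise when opening. The drawer open at the start, 70 to 130 mm
- drawer_b (a joint): travel in m along the chest's -x (towards the robot): 0 shut, 0.14 fully out. Friction 1.5 N plus 15 N per m/s; a spring catch takes about 8 N (friction included) to pass between 18 and 8 mm when shutting (below 8 mm it snaps home by itself, above it pushes back out), and likewise when opening. Shut at the start
- drawer_c (a joint): travel in m along the chest's -x (towards the robot): 0 shut, 0.14 fully out. Friction 1.5 N plus 15 N per m/s; a spring catch takes about 8 N (friction included) to pass between 18 and 8 mm when shutting (below 8 mm it snaps home by itself, above it pushes back out), and likewise when opening. Shut at the start
- drawer_a_handle (a point): drawer_a: blue front 119 mm wide, 88 mm tall; centre of its handle, an upright round steel bar 14 mm in diameter, 66 mm tall (33 mm above and below this point), 35 mm in front of the drawer's face, on two 10 mm thick posts at its upper and lower end
- drawer_b_handle (a point): drawer_b, same look; centre of its handle, an upright round steel bar 14 mm in diameter, 66 mm tall (33 mm above and below this point), 35 mm in front of the drawer's face, on two 10 mm thick posts at its upper and lower end
- drawer_c_handle (a point): drawer_c, same look; centre of its handle, an upright round steel bar 14 mm in diameter, 66 mm tall (33 mm above and below this point), 35 mm in front of the drawer's face, on two 10 mm thick posts at its upper and lower end
- tile_orange: orange marker tile 60 x 70 x 12 mm with a small knob, fixed on the chest's top in line with the drawer that is to be opened (always one of the two that are shut at the start); origin at the centre of its underside
- tile_white: white tile of the same shape above the other shut drawer; origin as the orange one. There is no tile above the open drawer
- bottle: bystander: bottle 44 mm in diameter, 130 mm tall, standing on the chest's top behind the tiles; origin under its centre
- enclosure: bystander: open grey box 160 x 120 x 60 mm with a green board and three black glands, on the left of the bench; origin under its centre
- screwdriver: bystander: red screwdriver, 200 mm long, lying on the bench
- tape: bystander: blue reel 100 mm in diameter, 25 mm high, lying flat on the bench
- gland_tray: bystander: black tray 140 x 100 x 35 mm on the right of the bench
- wrench: bystander: steel wrench 170 mm long lying on the bench
- cup: bystander: white cup 76 mm in diameter, 95 mm tall, on the left of the bench

How it is judged:
By the outcome, as a careful person would: the job done as asked, in the order asked, and still so for the second after the job is handed in, with the robot touching nothing.
It also fails if it takes over 51 s, if anything falls off the work surface, if the arm or the gripper's body presses on something with over 40 N, if the wrist force passes 120 N, or if a joint passes its speed limit or range.

## Working session

There is one attempt and no reset: what is moved stays moved. The work goes in short steps, Python scripts to look and compute and a tool call to move; the robot and the scene stay as the last step left them, time stands still between calls to the robot, and variables do not carry over. Pictures are saved under pics/ and viewed, at most 10 in all, crops included, and the job is handed in when it is done.

Besides the shell and the picture viewer there is one more tool, called after ">>>" by a JSON object that holds its "api" and its "payload". arm_command: Moves the arm, as the interface text tells. Scaled input: -1 to 1 covers 0.25 m each way for a shift and pi rad each way for a turn. Its arguments: {"type":"object","properties":{"rows":{"type":"array","items":{"type":"array"}},"claw":{"type":"number"}},"required":["rows"]}

```bash
mkdir -p pics; cat > h.py <<'E'
from cell import state, viewer, env, models
import numpy as np, cv2
def snap(cam,name):
    p,d=viewer.read_camera(cam); cv2.imwrite(f'pics/{name}.png',p[:,:,::-1]); return p,d
E
python3 - <<'E'
from h import *
s=state();print({k:np.round(v,3) for k,v in s.items()})
for c in ['side','top']:
    snap(c,c+'0')
    for l in ['chest','lamp_edge','bay_a','drawer_a_handle','tile_orange','tile_white','bottle']:
        for r in models.mark_of(c,l)[:3]: print(c,l,np.round(r['position']),round(r['confidence'],2))
E
python3 -c "
import cv2,numpy as np
cv2.imwrite('pics/both.png',cv2.resize(np.hstack([cv2.imread('pics/side0.png'),cv2.imread('pics/top0.png')]),(800,300)))"
```

```text
{'t': np.float64(0.0), 'joints': array([ 1.022,  0.492,  1.559, -0.   ,  1.092, -0.106]), 'qvel': array([ 0.002,  0.   ,  0.001, -0.001, -0.   ,  0.002]), 'tau': array([-1.0000e-03, -6.1264e+01, -2.5818e+01,  6.9000e-02,  4.8000e-02,
       -0.0000e+00]), 'eef_pos': array([267.622, 564.528, 214.058]), 'tcp_rot': array([-3.14 , -0.   ,  2.699]), 'ft_force': array([ 0.344,  0.139, -0.326]), 'moment': array([-0.019, -0.015, -0.009]), 'grip_force': np.float64(0.0), 'opening': np.float64(1.003)}
side chest [676. -14.  -3.] 0.96
side chest [322. 204.   1.] 0.56
side lamp_edge [633. -15. 244.] 0.75
side bay_a [ 678. -138.    0.] 0.91
side bay_a [674. 107.  -1.] 0.65
side drawer_a_handle [ 556. -143.  132.] 0.85
side tile_orange [744. -14. 188.] 0.45
side tile_white [633. -18. 246.] 0.67
side tile_white [628. -17. 133.] 0.51
side tile_white [744. 121. 188.] 0.42
side bottle [811.   8. 181.] 0.97
side bottle [746. -15. 186.] 0.19
top chest [628. -15. 130.] 0.69
top lamp_edge [626. 105. 135.] 0.59
top bay_a [ 680. -138.    2.] 0.76
top bay_a [318. 205.   1.] 0.7
top bay_a [678. -16.   2.] 0.49
top drawer_a_handle [ 557. -144.  133.] 0.63
top drawer_a_handle [ 300. -271.   -2.] 0.52
top tile_orange [745. -14. 184.] 0.63
top tile_orange [358. -61.  -0.] 0.55
top tile_orange [583. 457.   0.] 0.5
top tile_white [744. 120. 182.] 0.75
top bottle [808.  11. 187.] 0.63
```

View pics/both.png

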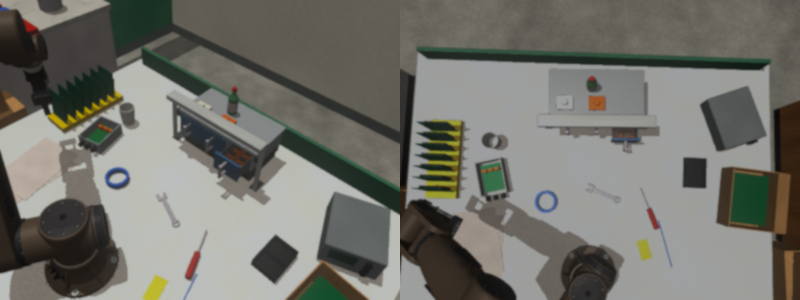

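The open drawer is the right one, at y≈-138 (handle at about (628,146) in the top view). The orange tile (about (597,103)) is over the middle drawer, and the white tile is over the left. The lamp bar hides the shut handles from above. The rows have no tilt entry, so I'll go up first and then see how the arm behaves at the edge of its reach.

>>> {"api": "arm_command", "payload": {"rows": [[[0,0,-0.19],-0.045],[[0,0,-0.19],-0.045],[[0,0,-0.19],-0.045],[[0,0,-0.19],-0.006],[[0,0,-0.19],0]], "claw": 0}}

```text
t: 1.3
eef_pos: [267.5, 564.3, 454.4]
tcp_rot: [3.141, 0.0, -3.14]
ft_force: [-0.2, 0.5, 0.6]
opening: 0.638
grip_force: 0.0
```

>>> {"api": "arm_command", "payload": {"rows": [[[-0.09,-0.16,0],0],[[-0.09,-0.16,0],0],[[-0.09,-0.16,0],0],[[-0.09,-0.16,0],0],[[-0.09,-0.16,0],0]]}}

```text
t: 1.8
eef_pos: [380.7, 363.0, 452.3]
tcp_rot: [3.141, 0.0, -3.141]
ft_force: [0.9, 0.5, 0.2]
opening: 0.213
grip_force: 0.0
```

>>> {"api": "arm_command", "payload": {"rows": [[[-0.09,-0.16,0],0],[[-0.09,-0.16,0],0],[[-0.09,-0.16,0],0],[[-0.09,-0.16,0],0],[[-0.09,-0.16,0],0]]}}

```text
t: 2.3
eef_pos: [493.3, 163.0, 452.4]
tcp_rot: [3.141, 0.001, -3.141]
ft_force: [0.7, 0.4, 0.5]
opening: 0.003
grip_force: 0.0
```

>>> {"api": "arm_command", "payload": {"rows": [[[-0.1,-0.13,0],0],[[-0.1,-0.13,0],0],[[-0.1,-0.13,0],0],[[-0.1,-0.13,0],0],[[-0.1,-0.13,0],0]]}}

```text
t: 2.8
eef_pos: [618.6, 0.7, 452.2]
tcp_rot: [3.141, 0.0, 3.142]
ft_force: [1.2, 0.4, -0.0]
opening: 0.006
grip_force: 0.0
```

>>> {"api": "arm_command", "payload": {"rows": [[[-0.19,0,0],0],[[-0.19,0,0],0],[[-0.19,0,0],0],[[-0.19,0,0],0],[[-0.19,0,0],0]]}}

```text
t: 3.3
eef_pos: [827.4, 1.8, 453.7]
tcp_rot: [3.141, -0.002, -3.141]
ft_force: [-0.1, 0.0, -0.2]
opening: 0.007
grip_force: 0.0
```

>>> {"api": "arm_command", "payload": {"rows": [[[-0.19,0,0],0],[[-0.19,0,0],0],[[-0.19,0,0],0],[[-0.19,0,0],0],[[-0.19,0,0],0]]}}

```text
t: 3.8
eef_pos: [915.4, 1.5, 384.8]
tcp_rot: [3.141, 0.101, -3.141]
ft_force: [-0.2, -1.1, -0.3]
opening: 0.005
grip_force: 0.0
```

The tilt does go the right way at the reach limit. I'll keep going, adding lift, then check that the tilt persists.

>>> {"api": "arm_command", "payload": {"rows": [[[-0.14,0,-0.14],0],[[-0.14,0,-0.14],0],[[-0.14,0,-0.14],0],[[-0.14,0,-0.14],0],[[-0.14,0,-0.14],0]]}}

```text
t: 4.3
eef_pos: [893.5, 1.3, 489.2]
tcp_rot: [3.141, 0.236, -3.141]
ft_force: [0.7, 0.2, 0.7]
opening: 0.005
grip_force: 0.0
```

>>> {"api": "arm_command", "payload": {"rows": [[[-0.18,0,-0.06],0],[[-0.18,0,-0.06],0],[[-0.18,0,-0.06],0],[[-0.18,0,-0.06],0],[[-0.18,0,-0.06],0]]}}

```text
t: 4.8
eef_pos: [923.7, 0.9, 506.4]
tcp_rot: [3.141, 0.369, 3.141]
ft_force: [-0.3, 0.3, -0.4]
opening: 0.005
grip_force: 0.0
```

>>> {"api": "arm_command", "payload": {"rows": [[[-0.18,0,-0.06],0],[[-0.18,0,-0.06],0],[[-0.18,0,-0.06],0],[[-0.18,0,-0.06],0],[[-0.18,0,-0.06],0]]}}

```text
t: 5.3
eef_pos: [936.2, 0.8, 553.6]
tcp_rot: [3.141, 0.51, 3.141]
ft_force: [-0.4, -0.7, 0.1]
opening: 0.005
grip_force: 0.0
```

>>> {"api": "arm_command", "payload": {"rows": [[[0.16,0,-0.036],0],[[0.16,0,-0.036],0],[[0.16,0,-0.036],0],[[0.16,0,-0.036],0],[[0.16,0,-0.036],0]]}}

```text
t: 5.8
eef_pos: [789.3, 0.2, 513.5]
tcp_rot: [3.141, 0.509, -3.141]
ft_force: [0.8, 0.1, 2.0]
opening: 0.002
grip_force: 0.0
```

The tilt persists, so I'm going to a pre-grasp spot in front of the open drawer.

>>> {"api": "arm_command", "payload": {"rows": [[[0.155,-0.057,0.024],0],[[0.155,-0.057,0.024],0],[[0.155,-0.057,0.024],0],[[0.155,-0.057,0.024],0],[[0.155,-0.057,0.024],0]]}}

```text
t: 6.3
eef_pos: [635.2, -71.5, 392.9]
tcp_rot: [3.141, 0.51, -3.141]
ft_force: [0.9, -0.5, -0.6]
opening: 0.002
grip_force: 0.0
```

>>> {"api": "arm_command", "payload": {"rows": [[[0.155,-0.057,0.024],0],[[0.155,-0.057,0.024],0],[[0.155,-0.057,0.024],0],[[0.155,-0.057,0.024],0],[[0.155,-0.057,0.024],0]], "claw": 0.7}}

```text
t: 6.8
eef_pos: [480.8, -142.8, 272.5]
tcp_rot: [-3.141, 0.509, -3.141]
ft_force: [0.3, -0.6, -0.8]
opening: 0.368
grip_force: 0.0
```

```bash
python3 - <<'E'
from h import *
print(state()['eef_pos'],state()['tcp_rot'])
for c in ['wrist','side','top']:
    snap(c,c+'1')
    for l in ['drawer_a_handle','bay_a','lamp_edge','chest']:
        for r in models.mark_of(c,l)[:4]: print(c,l,np.round(r['position'],1),round(r['confidence'],2))
E
```

```text
[ 480.7845201  -142.80481354  272.47499961] [-3.1405359   0.5094135  -3.14072683]
wrist drawer_a_handle [ 558.9 -143.3  135.1] 0.58
wrist bay_a [ 6.742e+02 -1.413e+02  6.000e-01] 0.69
wrist lamp_edge [ 472.2 -479.8   -0.6] 0.52
wrist chest [677.6 -15.4  -3.1] 0.65
side drawer_a_handle [ 559.  -143.8  133.4] 0.93
side bay_a [ 469.5 -484.    -8.1] 0.24
side lamp_edge [634.2 -15.9 248. ] 0.65
top drawer_a_handle [ 558.9 -141.4  131.4] 0.72
top drawer_a_handle [587.3 455.6  -0.9] 0.52
top bay_a [ 675.3 -137.3    1.2] 0.8
top bay_a [668.6 106.8  -1.8] 0.63
top bay_a [679.1 -19.1   0.8] 0.53
top lamp_edge [632.5 -13.1 244.5] 0.68
top lamp_edge [811.7   6.7 185.3] 0.66
top chest [423.2 452.2  -2. ] 0.49
top chest [630.4 -11.8 131.3] 0.17
```

View pics/wrist1.png

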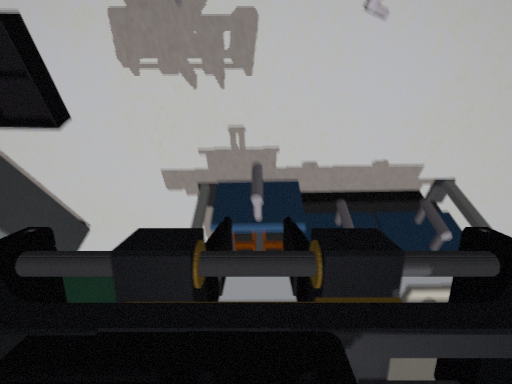

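The wrist view shows the open drawer's handle at about (258,195), midway between the fingers. I approach straight along the tool's z, then grip.

>>> {"api": "arm_command", "payload": {"rows": [[[0,0,0.15],0],[[0,0,0.15],0],[[0,0,0.14],0],[[0,0,0.14],0],[[0,0,0.13],0]]}}

```text
t: 8.05
eef_pos: [576.9, -137.4, 128.9]
tcp_rot: [-3.134, 0.478, 3.134]
ft_force: [0.1, -0.5, 0.6]
opening: 0.702
grip_force: 0.0
```

>>> {"api": "arm_command", "payload": {"rows": [[[0,0,0],0],[[0,0,0],0],[[0,0,0],0],[[0,0,0],0],[[0,0,0],0]], "claw": 0}}

```text
t: 8.55
eef_pos: [576.0, -137.8, 131.4]
tcp_rot: [-3.133, 0.481, 3.135]
ft_force: [0.4, -0.8, -0.4]
opening: 0.338
grip_force: 0.0
```

>>> {"api": "arm_command", "payload": {"rows": [[[0,0,0],0],[[0,0,0],0],[[0,0,0],0],[[0,0,0],0],[[0,0,0],0]]}}

```text
t: 9.05
eef_pos: [577.6, -142.8, 131.3]
tcp_rot: [-3.124, 0.484, 3.132]
ft_force: [-0.1, -31.0, -8.5]
opening: 0.14
grip_force: 30.0
```

```bash
python3 - <<'E'
from h import *
s=state();print({k:np.round(v,3).tolist() for k,v in s.items()})
for c in ['side','top']:
    snap(c,c+'2')
    for l in ['drawer_a_handle']:
        for r in models.mark_of(c,l)[:3]: print(c,l,np.round(r['position'],1),round(r['confidence'],2))
p=cv2.imread('pics/side2.png');cv2.imwrite('pics/side2c.png',cv2.resize(p[100:280,180:400],None,fx=3,fy=3))
E
```

```text
{'t': 9.05, 'joints': [-0.435, 0.447, 2.048, 0.751, 0.262, -2.685], 'qvel': [-0.001, -0.001, 0.001, 0.001, 0.002, 0.002], 'tau': [17.225, -53.709, -12.243, 1.337, 5.531, 0.039], 'eef_pos': [577.553, -142.773, 131.306], 'tcp_rot': [-3.124, 0.484, 3.132], 'ft_force': [-0.132, -31.011, -8.502], 'moment': [-4.151, 0.75, -2.189], 'grip_force': 30.01, 'opening': 0.14}
side drawer_a_handle [ 557.7 -143.3  133.7] 0.7
side drawer_a_handle [358.4 -60.4  -2.5] 0.69
side drawer_a_handle [ 675.4 -137.8    4.6] 0.34
top drawer_a_handle [ 557.9 -142.1  132.5] 0.86
top drawer_a_handle [ 3.627e+02 -5.920e+01 -3.000e-01] 0.62
```

View pics/side2c.png

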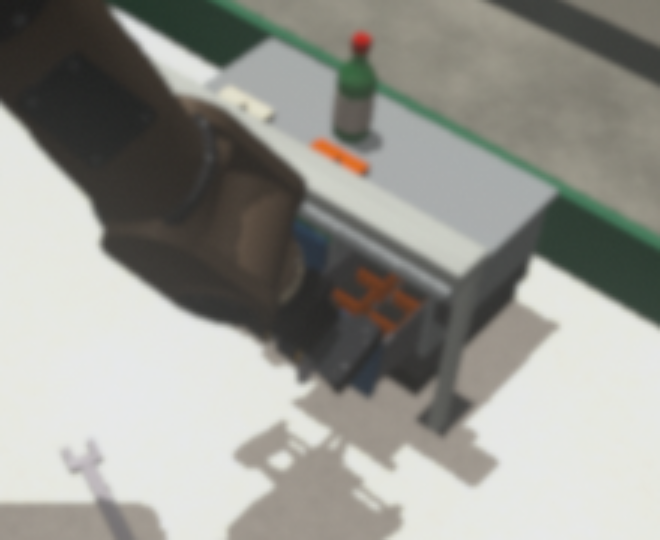

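Joint 6 is at its limit (-2.685), so the hand stopped short and holds the bar at the pads' edge. I release, back off, and make the equivalent half turn about the tool's z to free joint 6.

>>> {"api": "arm_command", "payload": {"rows": [[[0,0,0],0],[[0,0,0],0],[[0,0,0],0],[[0,0,-0.05],0],[[0,0,-0.15],0]], "claw": 0.7}}

```text
t: 9.75
eef_pos: [552.5, -136.3, 172.9]
tcp_rot: [-3.136, 0.475, 3.134]
ft_force: [0.6, -0.4, 0.9]
opening: 0.506
grip_force: 0.0
```

>>> {"api": "arm_command", "payload": {"rows": [[[0,0,-0.15],0],[[0,0,-0.15],0],[[0,0,-0.15],0.04],[[0,0,-0.1],0.047],[[0,0,0],0.047]]}}

```text
t: 10.25
eef_pos: [489.2, -135.2, 300.2]
tcp_rot: [2.937, 0.441, 2.66]
ft_force: [0.4, -0.8, -0.7]
opening: 0.698
grip_force: 0.0
```

>>> {"api": "arm_command", "payload": {"rows": [[[0,0,0],0.047],[[0,0,0],0.047],[[0,0,0],0.047],[[0,0,0],0.047],[[0,0,0],0.047]]}}

```text
t: 10.75
eef_pos: [489.4, -134.8, 296.7]
tcp_rot: [2.699, 0.189, 1.925]
ft_force: [0.8, 0.9, 0.4]
opening: 0.697
grip_force: 0.0
```

>>> {"api": "arm_command", "payload": {"rows": [[[0,0,0],0.047],[[0,0,0],0.047],[[0,0,0],0.047],[[0,0,0],0.047],[[0,0,0],0.047]]}}

```text
t: 11.25
eef_pos: [489.4, -134.9, 296.8]
tcp_rot: [2.683, -0.145, 1.264]
ft_force: [-0.9, 0.1, 0.3]
opening: 0.701
grip_force: 0.0
```

>>> {"api": "arm_command", "payload": {"rows": [[[0,0,0],0.047],[[0,0,0],0.047],[[0,0,0],0.047],[[0,0,0],0.047],[[0,0,0],0.047]]}}

```text
t: 11.75
eef_pos: [489.4, -134.8, 296.7]
tcp_rot: [2.891, -0.413, 0.544]
ft_force: [-1.4, -0.2, 0.1]
opening: 0.7
grip_force: 0.0
```

```bash
cat >> h.py <<'E'
from scipy.spatial.transform import Rotation as Ro
def goto(P,yaw=0.016):
    s=state();R=Ro.from_euler('xyz',s['tcp_rot']).as_matrix()
    v=R.T@[np.sin(yaw),-np.cos(yaw),0]
    print('pos',np.round(s['eef_pos'],1),'z',np.round(R[:,2],3),'joints',np.round(s['joints'],2))
    print('turn to go',np.arctan2(-v[0],v[1])/np.pi,'shift mm',np.round(R.T@(np.array(P)-s['eef_pos']),1))
E
python3 -c "
from h import *
goto([567,-143,116])"
```

```text
pos [ 489.4 -134.8  296.7] z [ 0.461 -0.011 -0.887] joints [-0.52  0.08  2.01  0.37  0.65  0.31]
turn to go 0.1527422794296154 shift mm [-15.6  -1.5 196.2]
```

>>> {"api": "arm_command", "payload": {"rows": [[[0,0,0.1],0.047],[[0,0,0.1],0.047],[[0,0,0],0.047],[[0,0,0],0.012],[[0,0,0],0]]}}

```text
t: 12.25
eef_pos: [512.6, -135.5, 252.2]
tcp_rot: [3.121, -0.478, 0.021]
ft_force: [0.6, 0.1, 0.4]
opening: 0.7
grip_force: 0.0
```

```bash
python3 -c "
from h import *
goto([567,-143,116])"
```

```text
pos [ 512.6 -135.5  252.2] z [ 0.46  -0.011 -0.888] joints [-0.49  0.17  2.04  0.42  0.53  0.74]
turn to go 0.001511005302127222 shift mm [-14.5   5.7 146. ]
```

>>> {"api": "arm_command", "payload": {"rows": [[[-0.058,0.023,0.05],0],[[0,0,0.14],0],[[0,0,0.14],0],[[0,0,0.13],0],[[0,0,0.125],0]]}}

```text
t: 12.75
eef_pos: [567.7, -143.5, 115.0]
tcp_rot: [3.119, -0.478, 0.024]
ft_force: [0.7, -0.1, 0.8]
opening: 0.702
grip_force: 0.0
```

```bash
python3 -c "
from h import *
goto([567,-143,116])"
```

```text
pos [ 567.7 -143.5  115. ] z [ 0.461 -0.012 -0.887] joints [-0.45  0.47  2.08  0.9   0.24  0.26]
turn to go 0.002170575335676347 shift mm [-0.2 -0.4 -1.3]
```

The hand reached the target. Now grip.

>>> {"api": "arm_command", "payload": {"rows": [[[0,0,0],0],[[0,0,0],0],[[0,0,0],0],[[0,0,0],0],[[0,0,0],0]], "claw": 0}}

```text
t: 13.25
eef_pos: [567.4, -143.8, 117.4]
tcp_rot: [3.12, -0.481, 0.022]
ft_force: [-0.5, -0.3, 0.1]
opening: 0.339
grip_force: 0.0
```

>>> {"api": "arm_command", "payload": {"rows": [[[0,0,0],0],[[0,0,0],0],[[0,0,0],0],[[0,0,0],0],[[0,0,0],0]]}}

```text
t: 13.75
eef_pos: [567.3, -142.7, 116.4]
tcp_rot: [3.123, -0.479, 0.021]
ft_force: [-1.0, 4.4, 6.3]
opening: 0.147
grip_force: 30.1
```

>>> {"api": "arm_command", "payload": {"rows": [[[0.028,0,0.015],0],[[0.028,0,0.015],0],[[0.028,0,0.015],0],[[0.028,0,0.015],0],[[0.028,0,0.015],0]]}}

```text
t: 14.25
eef_pos: [607.3, -141.8, 116.3]
tcp_rot: [3.123, -0.479, 0.021]
ft_force: [-3.4, 8.4, 12.0]
opening: 0.14
grip_force: 30.1
```

>>> {"api": "arm_command", "payload": {"rows": [[[0.018,0,0.0094],0],[[0.018,0,0.0094],0],[[0.014,0,0.0073],0],[[0.014,0,0.0073],0],[[0.014,0,0.0073],0]]}}

```text
t: 14.75
eef_pos: [628.9, -141.3, 116.3]
tcp_rot: [3.124, -0.479, 0.021]
ft_force: [-4.6, 10.4, 12.8]
opening: 0.145
grip_force: 30.1
```

```bash
python3 - <<'E'
from h import *
goto([639,-142,116])
print(state()['ft_force'])
for c in ['side','top']:
    snap(c,c+'3')
    for r in models.mark_of(c,'drawer_a_handle')[:3]: print(c,np.round(r['position'],1),round(r['confidence'],2))
E
```

```text
pos [ 628.9 -141.3  116.3] z [ 0.461 -0.008 -0.887] joints [-0.4   0.52  1.94  0.65  0.28  0.57]
turn to go 0.0014585581074668182 shift mm [8.8 0.9 4.9]
[-4.63962406 10.40754887 12.8278362 ]
side [ 621.8 -140.4  130.2] 0.82
top [744.8 -15.6 182.3] 0.72
top [ 619.4 -138.9  132.2] 0.61
top [811.1   9.9 187.7] 0.2
```

>>> {"api": "arm_command", "payload": {"rows": [[[0.009,-0.001,0.004],0],[[0.009,-0.001,0.004],0],[[0.007,-0.001,0.003],0],[[0.007,0,0.003],0],[[0.007,0,0.003],0]]}}

```text
t: 15.45
eef_pos: [638.7, -140.9, 116.3]
tcp_rot: [3.123, -0.477, 0.021]
ft_force: [-24.0, 0.5, 19.4]
opening: 0.144
grip_force: 30.3
```

>>> {"api": "arm_command", "payload": {"rows": [[[0.004,0,0.002],0],[[0.004,0,0.002],0],[[0.004,0,0.002],0],[[0,0,0],0],[[0,0,0],0]]}}

```text
t: 15.95
eef_pos: [640.0, -140.9, 116.2]
tcp_rot: [3.124, -0.475, 0.02]
ft_force: [-29.3, 0.7, 20.4]
opening: 0.145
grip_force: 30.1
```

Force rising against the stop means the drawer is home. I ease off, release and back away along the tool axis.

>>> {"api": "arm_command", "payload": {"rows": [[[-0.005,0,-0.003],0],[[0,0,0],0],[[0,0,0],0],[[0,0,0],0],[[0,0,0],0]], "claw": 0.7}}

```text
t: 16.45
eef_pos: [641.7, -141.9, 116.2]
tcp_rot: [3.121, -0.479, 0.022]
ft_force: [0.8, -0.4, -1.0]
opening: 0.507
grip_force: 0.0
```

>>> {"api": "arm_command", "payload": {"rows": [[[0,0,0],0],[[0,0,-0.1],0],[[0,0,-0.15],0],[[0,0,-0.15],0],[[0,0,-0.15],0]]}}

```text
t: 16.95
eef_pos: [577.3, -140.4, 239.3]
tcp_rot: [3.12, -0.478, 0.021]
ft_force: [0.2, -0.6, -0.0]
opening: 0.697
grip_force: 0.0
```

```bash
python3 - <<'E'
from h import *
for c in ['wrist','side','top']:
    snap(c,c+'4')
    for l in ['drawer_a_handle','tile_orange']:
        for r in models.mark_of(c,l)[:4]: print(c,l,np.round(r['position'],1),round(r['confidence'],2))
goto([639,-16,116])
cv2.imwrite('pics/b4.png',np.hstack([cv2.imread('pics/side4.png')[60:320,130:450],cv2.imread('pics/wrist4.png')[120:380,60:460]]))
E
```

```text
wrist drawer_a_handle [628.  111.7 131.9] 0.71
wrist drawer_a_handle [ 630.1 -140.1  135.2] 0.61
wrist drawer_a_handle [632.2 -14.9 129. ] 0.58
wrist tile_orange [749.5 -14.1 184.4] 0.95
side drawer_a_handle [ 627.4 -143.4  131.2] 0.92
side tile_orange [748. -16. 184.] 0.59
top drawer_a_handle [ 630.1 -141.6  133.6] 0.56
top tile_orange [744.9 -17.2 184.2] 0.74
pos [ 578.2 -140.3  237. ] z [ 0.459 -0.01  -0.888] joints [-0.43  0.29  1.93  0.38  0.52  0.83]
turn to go 0.0014137682760092087 shift mm [   0.7 -125.7  134.1]
```

View pics/b4.png

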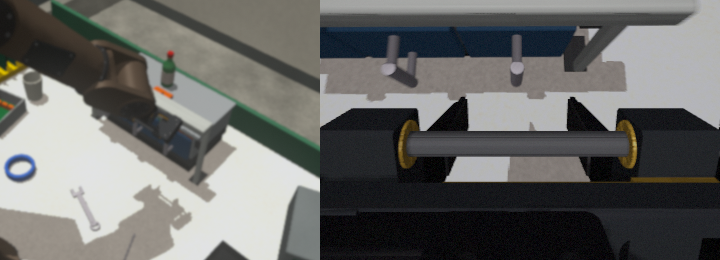

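Both views show all drawers shut: the pushed handle is near (517,40) in the right half, and the middle one is at (395,45). I move across to the middle handle.

>>> {"api": "arm_command", "payload": {"rows": [[[0,-0.127,0],0],[[0,-0.127,0],0],[[0,-0.127,0],0],[[0,-0.127,0],0],[[0,0,0],0]]}}

```text
t: 17.9
eef_pos: [576.4, -10.5, 235.0]
tcp_rot: [3.121, -0.477, 0.024]
ft_force: [0.8, 0.4, -0.2]
opening: 0.701
grip_force: 0.0
```

```bash
python3 - <<'E'
from h import *
for c in ['wrist','top']:
    snap(c,c+'5')
    for r in models.mark_of(c,'drawer_b_handle')[:4]: print(c,np.round(r['position'],1),round(r['confidence'],2))
goto([639,-15,116])
E
```

```text
wrist [626.1 108.8 132.3] 0.62
top [625.1 106.  131.6] 0.37
pos [576.8 -14.  235.5] z [ 0.46  -0.011 -0.888] joints [-0.17  0.26  1.98  0.16  0.44  1.26]
turn to go 0.0014293291399654084 shift mm [  0.2  -0.5 134.7]
```

>>> {"api": "arm_command", "payload": {"rows": [[[0,0,0.12],0],[[0,0,0.12],0],[[0,0,0.11],0],[[0,0,0.1],0],[[0,0,0.088],0]]}}

```text
t: 18.6
eef_pos: [639.1, -16.4, 115.0]
tcp_rot: [3.12, -0.478, 0.02]
ft_force: [-0.1, 0.5, 0.5]
opening: 0.701
grip_force: 0.0
```

>>> {"api": "arm_command", "payload": {"rows": [[[0,0,0],0],[[0,0,0],0],[[0,0,0],0],[[0,0,0],0],[[0,0,0],0]], "claw": 0}}

```text
t: 19.1
eef_pos: [638.7, -15.1, 117.6]
tcp_rot: [3.12, -0.48, 0.021]
ft_force: [-0.2, -0.1, -0.1]
opening: 0.337
grip_force: 0.0
```

>>> {"api": "arm_command", "payload": {"rows": [[[0,0,0],0],[[0,0,0],0],[[0,0,0],0],[[0,0,0],0],[[0,0,0],0]]}}

```text
t: 19.6
eef_pos: [638.8, -16.0, 117.0]
tcp_rot: [3.121, -0.48, 0.019]
ft_force: [-2.6, -8.9, 3.8]
opening: 0.143
grip_force: 30.0
```

>>> {"api": "arm_command", "payload": {"rows": [[[-0.014,0,-0.0073],0],[[-0.028,0,-0.0146],0],[[-0.028,0,-0.0146],0],[[-0.028,0,-0.0146],0],[[-0.028,0,-0.0146],0]]}}

```text
t: 20.1
eef_pos: [603.8, -16.8, 117.1]
tcp_rot: [3.12, -0.481, 0.019]
ft_force: [1.8, -13.2, -3.3]
opening: 0.149
grip_force: 30.0
```

>>> {"api": "arm_command", "payload": {"rows": [[[-0.028,0,-0.0146],0],[[-0.028,0,-0.0146],0],[[-0.028,0,-0.0146],0],[[-0.028,0,-0.0146],0],[[-0.028,0,-0.0146],0]]}}

```text
t: 20.6
eef_pos: [564.4, -17.8, 117.1]
tcp_rot: [3.118, -0.481, 0.019]
ft_force: [3.2, -15.6, -4.7]
opening: 0.145
grip_force: 30.0
```

```bash
python3 - <<'E'
from h import *
goto([525,-18,117]);print(state()['ft_force'])
E
```

```text
pos [564.4 -17.8 117.1] z [ 0.463 -0.015 -0.886] joints [-0.18  0.44  2.14  0.66  0.11  0.73]
turn to go 0.0007147015777700399 shift mm [-34.9  -0.1 -18.2]
[  3.1850867  -15.56499855  -4.68714005]
```

>>> {"api": "arm_command", "payload": {"rows": [[[-0.014,0.002,-0.0073],0],[[-0.014,0.002,-0.0073],0],[[-0.014,0,-0.0073],0],[[-0.014,0,-0.0073],0],[[-0.014,0,-0.0073],0]]}}

```text
t: 21.1
eef_pos: [544.5, -18.3, 117.0]
tcp_rot: [3.119, -0.48, 0.019]
ft_force: [2.3, -10.7, -2.9]
opening: 0.148
grip_force: 30.0
```

```bash
python3 - <<'E'
from h import *
goto([525,-18,117]);print(state()['ft_force'],state()['moment'],state()['tcp_rot'])
E
```

```text
pos [544.5 -18.3 117. ] z [ 0.462 -0.014 -0.887] joints [-0.19  0.42  2.18  0.86  0.1   0.53]
turn to go 0.0008701157526510898 shift mm [-17.3  -0.5  -9. ]
[  2.31408669 -10.65786775  -2.9483548 ] [-0.61333494  0.36774944 -0.74595305] [ 3.11921298 -0.48038384  0.01908175]
```

Still clean. About 94 mm out, so I continue.

>>> {"api": "arm_command", "payload": {"rows": [[[-0.014,0,-0.0073],0],[[-0.014,0,-0.0073],0],[[-0.014,0,-0.0073],0],[[-0.014,0,-0.0073],0],[[-0.014,0,-0.0073],0]]}}

```text
t: 21.6
eef_pos: [524.7, -18.8, 117.0]
tcp_rot: [3.118, -0.48, 0.019]
ft_force: [2.1, -11.9, -3.9]
opening: 0.147
grip_force: 30.0
```

```bash
python3 - <<'E'
from h import *
goto([520,-18,117]);print(state()['ft_force'])
for c in ['side','top']:
    snap(c,c+'6')
    for r in models.mark_of(c,'drawer_b_handle')[:4]: print(c,np.round(r['position'],1),round(r['confidence'],2))
E
```

```text
pos [524.7 -18.8 117. ] z [ 0.462 -0.014 -0.887] joints [-0.2   0.4   2.23  1.1   0.09  0.28]
turn to go 0.0008198818449990982 shift mm [-4.2 -0.8 -2.2]
[  2.14722029 -11.8904585   -3.94747618]
side [620.7 109.4 128.9] 0.97
top [625.8 106.3 132.4] 0.56
```

About 114 mm out. Open the gripper fully clear of the bar, then retreat along the tool axis.

>>> {"api": "arm_command", "payload": {"rows": [[[0,0,0],0],[[0,0,0],0],[[0,0,0],0],[[0,0,0],0],[[0,0,0],0]], "claw": 0.7}}

```text
t: 22.3
eef_pos: [524.2, -17.1, 116.9]
tcp_rot: [3.121, -0.479, 0.022]
ft_force: [-0.5, 0.7, 0.2]
opening: 0.509
grip_force: 0.0
```

>>> {"api": "arm_command", "payload": {"rows": [[[0,0,0],0],[[0,0,-0.05],0],[[0,0,-0.1],0],[[0,0,-0.1],0],[[0,0,-0.1],0]]}}

```text
t: 22.8
eef_pos: [486.0, -16.1, 190.3]
tcp_rot: [3.122, -0.479, 0.022]
ft_force: [0.5, -0.0, 0.5]
opening: 0.705
grip_force: 0.0
```

>>> {"api": "arm_command", "payload": {"rows": [[[0,0,-0.12],0],[[0,0,-0.12],0],[[0,0,-0.1],0],[[0,0,0],0],[[0,0,0],0]]}}

```text
t: 23.3
eef_pos: [447.5, -15.2, 265.2]
tcp_rot: [3.122, -0.481, 0.022]
ft_force: [-0.5, -0.3, -0.4]
opening: 0.697
grip_force: 0.0
```

```bash
python3 - <<'E'
from h import *
goto([520,-18,117]);print(state()['ft_force'])
for c in ['wrist','side','top']:
    snap(c,c+'7')
    for r in models.mark_of(c,'drawer_b_handle')[:4]: print(c,np.round(r['position'],1),round(r['confidence'],2))
cv2.imwrite('pics/b7.png',np.hstack([cv2.imread('pics/side7.png')[60:360,130:450],cv2.imread('pics/wrist7.png')[80:380,60:460]]))
E
```

```text
pos [447.5 -15.2 265.2] z [ 0.463 -0.009 -0.886] joints [-0.25  0.01  2.19  0.23  0.48  1.13]
turn to go 0.0015870062593059313 shift mm [ -4.4   1.2 164.9]
[-0.5150243  -0.31015656 -0.38955972]
wrist [627.6 109.7 134.6] 0.62
side [623.  109.5 127.7] 0.58
top [624.2 102.7 132.6] 0.45
```

View pics/b7.png

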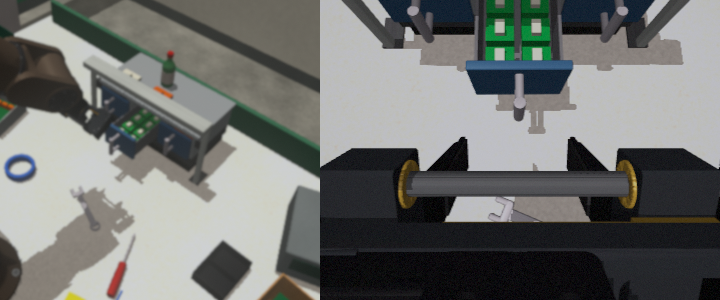

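```bash
python3 - <<'E'
from h import *
for l in ['drawer_c_handle','drawer_a_handle']:
  for c in ['wrist','top']:
    for r in models.mark_of(c,l)[:4]: print(l,c,np.round(r['position'],1),round(r['confidence'],2))
E
```

```text
drawer_c_handle wrist [515.5 -16.6 127.3] 0.87
drawer_c_handle top [513.9 -17.7 130.8] 0.84
drawer_a_handle wrist [ 630.  -140.7  132.8] 0.91
drawer_a_handle top [316.9 204.6  -2.3] 0.5
drawer_a_handle top [ 627.6 -141.1  132. ] 0.45
```

The middle handle is at x≈515, about 115 mm out. The other two drawers are shut and the gripper is clear, so I hand in.

```bash
python3 -c "
from h import *
print(env.job_done())"
```

```text
the job is handed in; nothing more can be done
None
```

I pushed the right drawer (the open one) fully home, then pulled the middle drawer under the orange tile out about 115 mm and let go; the left drawer stayed shut, nothing else was seen to move, and the job went in at about 24 s with no verdict shown.

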